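# Start a rate reading on the watch timing machine

## Robot

A 6-joint arm with a two-finger parallel gripper is mounted at the origin on the work surface. World frame = base frame: x ahead of the robot, y to its left, z up, the work surface at z = 0. Lengths are in mm, angles in rad, forces in N, time in s.
With the tool pointing down it reaches from about 325 to 900 mm from the base axis. Payload 6.1 kg.
Tool frame: the origin (TCP) lies midway between the tips of the shut fingers; the grasp point (between the pads) lies 19 mm behind it (arm.hold_point_z is the distance from the TCP to the grasp point, in mm); z points along the fingers, y is the line along which they close (so a half turn about z gives the same grasp; the last joint's range is limited). The gripper opens to 87 mm and grips with 3 to 60 N. Pads are 19 mm wide; open, the fingers measure 117 mm over their backs; the gripper's body (75 mm by 190 mm) begins 51 mm behind the grasp point.
Start: joints at [1.105, 0.22, 1.526, -0, 1.395, -0.126], TCP at [208.31, 589.256, 186.438] pointing down, gripper open.
Joint ranges: [-2.98, 2.98], [-0.91, 2.08], [0.09, 2.57], [-1.24, 4.39], [0.2, 2.65], [-2.68, 2.68]. Speed limits (rad/s): [2.57, 2.57, 3.01, 3.14, 3.14, 3.14].

## Interface

Orientations are given as a unit quaternion [x, y, z, w].
In Python, from cell import arm, capture, camera_info, spotter gives the robot as it stands.
- The arm moves only by the tool play_rows, never from a script. Its argument "deltas" is one flat list of numbers, 7 for each row, row after row: the turn, a rotation vector about the tool's x, y, z in rad, then the shift along the tool's x, y, z in mm, then the finger opening in mm, from 0 to 87. A call has 1 to 8 rows; each row shifts and turns the commanded pose from where the row before left it, along the tool's axes as they then stand; what a row does not reach is not made up. A row lasts 1/10 s, in which the tool goes at most 50 mm and 8.59 degrees, less where a joint would pass 70% of its speed; a pose out of reach is approached as far as the arm can. A call is refused whole if a number of a shift passes 50 or a number of a turn 0.15, either way. A call with a gripper value outside its range is refused whole. The fingers move at their own pace and stop on an object; "newtons" is the grip in N (left out, the last holds). Time passes only in rows, so rows that do not move let the fingers close. It gives the time, the measured TCP pose, the force, the opening and the grip force at its end, in the units of the state.
- arm.sense(): the state, without advancing time (a new reading comes with each control period).
- capture(name): name is "side" or "top" or "wrist"; returns the picture (400x640x3 uint8, blue, green, red); there is no depth.
- camera_info(name): a dict with "mtx" (3x3 intrinsics, pixels), "R" (3x3) and "t" (3): a world point X has camera coordinates R X + t; the wrist camera has in their place "hand_eye" (4x4, takes a point from camera to tool coordinates, whose origin is the TCP and whose axes are the flange's). Camera axes: x right, y down, z forward; pixel columns grow to the right and rows downward; lengths in mm; the calibration is good to about 2 mm. A picture is of the moment at which its call begins: read the wrist's pose just before it. camera_info takes no time and is no camera call.
- arm.hand_in(): hands the job in; it is judged then, once.
Trained networks look in the newest picture that a camera, given by its name, has taken for a name from the list of things; names that differ only in an ending like _2 or _b are one class to them, and where a whole thing is asked for, a point or a joint stands for the part that bears it (a point fixed in the world has none). Each returns a list of dicts, best first, with "score" (0 to 1); they miss things now and then, are a little off and sometimes report something else, mostly with a low value. They report only what shows in the picture. A call takes as long as a camera call.
- spotter.search_frame(camera, thing): "xyz" ([x, y, z] in mm, in the coordinates of the camera as it stood for that picture, good to about 4 mm: the middle of the surface that is visible of it).
The state is a dict: "t": time; "qpos": joint angles; "qd": joint speeds; "joint_efforts": joint torques, N m; "tcp_pos": TCP position; "eef_rot": TCP orientation; "contact_force": force on the tool from outside, world axes, zero at the start; "torque": the same for the moment, N m; "opening": opening from 0.0 (shut) to 1.0 (fully open); "finger_force": force on a finger pad.
Only numpy, scipy, OpenCV 4.12 (cv2) and the standard library are available. Lean on these libraries where they do the work, as an engineer would, in place of code of your own. Each camera call takes 0.05 s, during which the arm holds its last target. There are 200 camera calls.

## Task

Get the watch timing machine running by pressing with the fingertips (nothing needs gripping), in this order: push down the raised end of the rocker switch on the console until it is fully over, push the long bar-shaped key right down so that it stays in, and last press the start key on the separate round pod all the way down and let it spring back up. Leave the console's round and square keys alone, do not pick up or shove the pod (press it where it stands), and do not disturb the movement stand, loupe, ring or screwdriver. Finish with the hand clear of everything.

Things in the scene. Friction and masses are not known exactly. Their poses are not given: they have to be found in the camera images.
- console: timing machine: fixed low white console, 210 (x) x 280 (y) x 45 mm high, origin under its centre, -x side towards the robot. Its rear half (+x) has a dark sloping screen up to 75 mm above the bench. On the flat front half, 53 mm to the -x side of the origin, four controls stand in a row along y, 64 mm apart, each on a black plate 3 mm thick; which is in which place varies
- rocker_on_end (a point): grey rocker switch, 60 mm long (console's x) x 26 wide x 12 thick, pivoted at its middle 57 mm above the bench. This point: top face, 22 mm from the pivot towards the screen, at the end with a fine white line, which starts raised (about 67 mm above the bench; 59 mm when fully over). Axes tilt with the rocker: x towards the screen, z out of its top
- rocker (a joint): rocker angle in rad: -0.2 = fully off (screen end up, robot end down), +0.2 = fully on (screen end down). Starts between -0.2 and -0.14. Stiff by friction (0.045 N m, 2 to 4 N at the end) and stays where it is left; pushing the screen end straight down switches it on
- bar_key_top (a point): grey long bar-shaped key on the console, 42 mm (console x) x 14 mm (y), its top 58 mm above the bench when up and 52 mm when down. This point is the centre of its top, x and y axes as the console's, z up
- bar_key (a joint): Works by friction: joint 0 = up (as at the start), 0.006 m = right down; about 2.5 N of steady push moves it and it stays where it is left. The key to push down
- round_key_top (a point): grey round key on the console, 24 mm across, 58 mm above the bench, centre of its top. Not to be pressed
- round_key (a joint): Works by friction: joint 0 = up (as at the start), 0.006 m = right down; about 2.5 N of steady push moves it and it stays where it is left. Leave it up
- square_key_top (a point): grey square key on the console, 22 x 22 mm, 58 mm above the bench, centre of its top. Not to be pressed
- square_key (a joint): Works by friction: joint 0 = up (as at the start), 0.006 m = right down; about 2.5 N of steady push moves it and it stays where it is left. Leave it up
- pod: start pod: loose round white puck, 72 mm across and 22 mm high, 0.26 to 0.42 kg, standing on the bench to the left or right of the console, origin at the centre of its underside. It is only to be pressed, not lifted or shoved
- start_key_top (a point): start key: grey round button 30 mm across in the middle of the pod; this point is the centre of its top, 31 mm above the bench when up, z up
- start_key (a joint): start key: 0 = up, 0.006 m = right down. Spring: starts to move at 1.5 N, right down at 5 N, comes back up by itself
- stand: black movement stand with a brass watch movement on top, loose, base 100 x 70 mm, 91 mm high, 0.6 kg, on the other side of the console from the pod; origin at the centre of its underside. Do not disturb
- loupe: black watchmaker's loupe, a cone 44 mm across and 34 mm high, loose on the bench, origin under its centre. Do not disturb
- holder: steel ring (case holder), 42 mm across, 26 mm high, loose on the bench to the left of the console, origin under its centre. Do not disturb
- driver: small red-handled screwdriver, 130 mm long, lying loose on the bench, origin under its middle. Do not disturb

How it is judged (in metres and radians):
On the way, in this order (a step that is already met when the one before it is completed fails the run):
1. the rocker is pushed fully over to on (value of joint rocker above 0.14 rad), for 0.1 s.
2. with the rocker on, the bar key is pushed right down (value of joint rocker above 0.14 rad and value of joint bar_key above 0.0045 m), for 0.1 s.
3. with the rocker on and the bar key in, the start key on the pod is pressed right down (all of step 2 and value of joint start_key above 0.0045 m), for 0.05 s.
At the end, for the whole second after the job is handed in: The rocker is on (beyond 0.14 of 0.2 rad), the bar key is in (beyond 4.5 of 6 mm) and the start key is up again (within 1.5 mm); the round and square keys are less than 3 mm down; the pod stands at rest, upright, within 25 mm of where it was; each bystander is within 30 mm of where it was (all of step 2 and value of joint start_key below 0.0015 m and value of joint each of round_key, square_key below 0.003 m and distance of pod from where it was at the start of the episode below 0.025 m and angle between pod's own z axis and vertical below 0.1 rad and linear speed of pod below 0.01 m/s and distance of each of stand, loupe, holder, driver from where it was at the start of the episode below 0.03 m); the robot touches nothing.
It fails at once if the round or square key is pressed (3 mm or more) (value of joint any of round_key, square_key above 0.003 m).
It fails at once if the bar key is pressed (over 3 mm) while the rocker is not on (value of joint bar_key above 0.003 m and not (value of joint rocker above 0.14 rad)).
It fails at once if the start key is pressed (over 3 mm) before the rocker is on and the bar key is in (value of joint start_key above 0.003 m and not (value of joint rocker above 0.14 rad and value of joint bar_key above 0.0045 m)).
It fails at once if the pod is lifted (8 mm), tipped or shoved (25 mm) (height (world z) of pod above 0.008 m or distance of pod from where it was at the start of the episode above 0.025 m or angle between pod's own z axis and vertical above 0.2 rad).
It fails at once if the stand, loupe, ring or screwdriver is moved or lifted by more than 30 mm (distance of any of stand, loupe, holder, driver from where it was at the start of the episode above 0.03 m).
It also fails if it takes over 48 s, if anything falls off the work surface, if the arm or the gripper's body presses on something with over 40 N, if the wrist force passes 120 N, or if a joint passes its speed limit or range.

## Working session

There is one attempt and no reset: what is moved stays moved. The work goes in short steps, Python scripts to look and compute and a tool call to move; the robot and the scene stay as the last step left them, time stands still between calls to the robot, and variables do not carry over. Pictures are saved under pics/ and viewed, at most 10 in all, crops included, and the job is handed in when it is done.

Besides the shell and the picture viewer there is one more tool, called after "Call:" in YAML: its name, and indented under it one key for each argument. play_rows: Moves the arm, as the interface text tells. Its arguments: {"type":"object","properties":{"deltas":{"type":"array"},"newtons":{"type":"number"}},"required":["deltas"]}

```bash
mkdir -p pics; cat > h.py <<'E'
import numpy as np,cv2
from cell import arm,capture,camera_info,spotter
from scipy.spatial.transform import Rotation as Ro
def world(c,p,s=None):
    i=camera_info(c)
    if c=='wrist':
        q=np.array(i['hand_eye'])@np.r_[p,1]
        return Ro.from_quat(s['eef_rot']).apply(q[:3])+np.array(s['tcp_pos'])
    return np.array(i['R']).T@(np.array(p)-np.array(i['t']))
E
python3 - <<'E'
from h import *
s=arm.sense();print(s['tcp_pos'],s['eef_rot'],s['t'])
for c in ['top','side']:
    im=capture(c);cv2.imwrite(f'pics/{c}0.png',im)
    for n in ['rocker_on_end','bar_key_top','round_key_top','square_key_top','start_key_top','pod','console','stand','loupe','holder','driver']:
        r=spotter.search_frame(c,n)
        print(c,n,[(round(d['score'],2),world(c,d['xyz']).round(0)) for d in r[:2]])
print(arm.sense()['t'])
E
```

```text
[207.99878067 588.65122481 185.36257815] [ 1.69055920e-01  9.85606000e-01 -9.14205445e-04 -2.68430534e-04] 0.0
top rocker_on_end [(0.65, array([546., -34.,  61.]))]
top bar_key_top [(0.49, array([564., -91.,  57.]))]
top round_key_top [(0.63, array([ 582., -154.,   57.]))]
top square_key_top [(0.56, array([532.,  29.,  58.]))]
top start_key_top [(0.49, array([ 553., -313.,   20.]))]
top pod [(0.73, array([ 553., -312.,   20.]))]
top console [(0.82, array([619., -48.,  62.]))]
top stand [(0.8, array([519., 352.,  65.])), (0.44, array([ 731., -376.,   24.]))]
top loupe [(0.65, array([693., 371.,  22.]))]
top holder []
top driver [(0.71, array([ 731., -375.,   21.]))]
side rocker_on_end [(0.56, array([544., -27.,  63.]))]
side bar_key_top [(0.4, array([562., -88.,  57.]))]
side round_key_top [(0.38, array([ 578., -150.,   59.]))]
side square_key_top [(0.43, array([528.,  36.,  58.]))]
side start_key_top [(0.62, array([ 550., -316.,   31.])), (0.21, array([528.,  35.,  57.]))]
side pod [(0.67, array([ 545., -301.,   22.]))]
side console [(0.83, array([613.,  13.,  45.]))]
side stand [(0.74, array([516., 370.,  54.]))]
side loupe [(0.91, array([693., 367.,  23.])), (0.55, array([560., -86.,  58.]))]
side holder [(0.76, array([659., 264.,  19.]))]
side driver [(0.7, array([ 730., -370.,   17.]))]
1.2
```

View pics/top0.png

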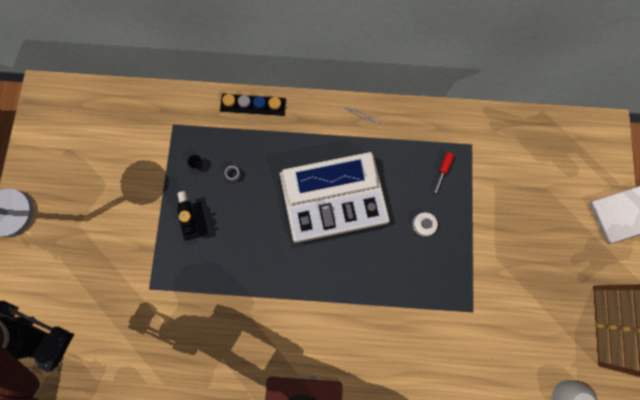

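View pics/side0.png

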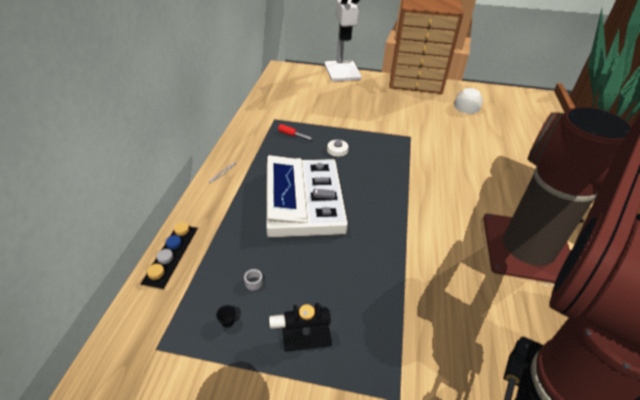

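Call:
play_rows:
  deltas: [0,0,0,-20,-19,-6,0,0,0,0,-33,-31,-6,0,0,0,0,-33,-31,-6,0,0,0,0,-33,-31,-6,0,0,0,0,-33,-31,-6,0,0,0,0,-33,-31,-6,0,0,0,0,-33,-31,-6,0,0,0,0,-33,-31,-6,0]

```text
t: 2.0
tcp_pos: [366.8, 281.5, 235.0]
eef_rot: [0.169, 0.986, 0.0, 0.0]
contact_force: [0.9, -0.0, 0.3]
opening: 0.356
finger_force: 0.0
```

Call:
play_rows:
  deltas: [0,0,0,-33,-31,0,0,0,0,0,-33,-31,0,0,0,0,0,-33,-31,0,0,0,0,0,-33,-31,0,0,0,0,0,-33,-31,0,0,0,0,0,-33,-31,0,0,0,0,0,-33,-31,0,0,0,0,0,-30,-31,0,0]

```text
t: 2.8
tcp_pos: [530.5, -39.7, 234.6]
eef_rot: [0.169, 0.986, 0.0, 0.0]
contact_force: [-0.0, 0.1, 0.1]
opening: 0.007
finger_force: 0.0
```

Call:
play_rows:
  deltas: [0,0,-0.1,0,0,0,0,0,0,-0.1,0,0,0,0,0,0,-0.1,0,0,0,0,0,0,-0.1,0,0,0,0,0,0,-0.1,0,0,0,0,0,0,-0.1,0,0,0,0,0,0,0,0,0,0,0,0,0,0,0,0,0,0]

```text
t: 3.6
tcp_pos: [529.7, -37.7, 234.5]
eef_rot: [-0.128, 0.992, -0.0, 0.0]
contact_force: [0.1, 0.4, -0.0]
opening: 0.003
finger_force: 0.0
```

```bash
cat > look.py <<'E'
from h import *
import sys
s=arm.sense();print(s['t'],s['tcp_pos'].round(1) if hasattr(s['tcp_pos'],'round') else s['tcp_pos'],s['eef_rot'],s['contact_force'])
im=capture('wrist');cv2.imwrite(f'pics/{sys.argv[1]}.png',im)
for n in sys.argv[2:]:
    r=spotter.search_frame('wrist',n)
    print(n,[(round(d['score'],2),world('wrist',d['xyz'],s).round(1)) for d in r[:2]])
E
python3 look.py w1 rocker_on_end bar_key_top round_key_top square_key_top; python3 -c "from h import *;print(camera_info('wrist'))"
```

```text
3.6 [529.7 -37.7 234.5] [-1.28416943e-01  9.91720266e-01 -1.34619221e-05  5.98155537e-05] [ 0.09114202  0.39505298 -0.04679076]
rocker_on_end [(0.95, array([550.3, -29. ,  63.3]))]
bar_key_top [(0.95, array([565.3, -93.1,  58.3]))]
round_key_top [(0.7, array([ 579.6, -152.2,   59.2])), (0.3, array([ 545.7, -309.8,   18.7]))]
square_key_top [(0.91, array([527.2,  29.4,  57.5])), (0.55, array([549.3, -31.4,  62.6]))]
{'mtx': array([[340.63001238,   0.        , 312.89182948],
       [  0.        , 340.63001238, 193.17951855],
       [  0.        ,   0.        ,   1.        ]]), 'hand_eye': array([[-1.44601076e-05, -9.68509632e-01, -2.48976087e-01,
         6.79855485e+01],
       [ 9.99999717e-01,  1.73411777e-04, -7.32644977e-04,
         1.10005565e+00],
       [ 7.52749103e-04, -2.48976027e-01,  9.68509355e-01,
        -1.97178794e+02],
       [ 0.00000000e+00,  0.00000000e+00,  0.00000000e+00,
         1.00000000e+00]])}
```

View pics/w1.png

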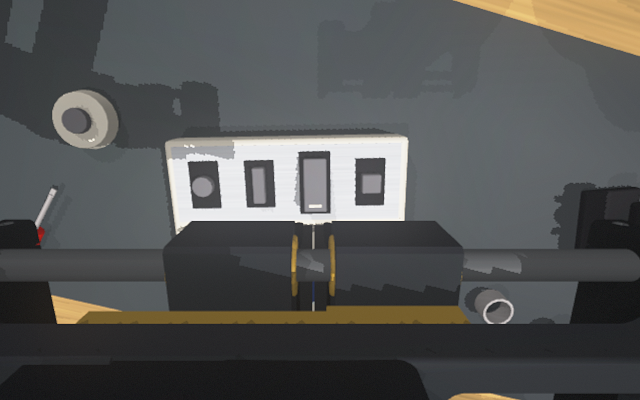

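Wrist view: rocker (314,182) with its white line at (315,206), bar (259,185), round (203,187), square (371,184), pod key (77,121). Now ray-plane the points.

```bash
cat >> h.py <<'E'
def ray(u,v,z,s):
    i=camera_info('wrist');d=np.linalg.inv(i['mtx'])@[u,v,1]
    o=world('wrist',[0,0,0],s);w=world('wrist',d,s)-o
    return o+w*(z-o[2])/w[2]
E
python3 - <<'E'
from h import *
s=arm.sense()
for n,u,v,z in [('line',315,206,68),('rocknear',314,157,58),('bar',259,185,58),('round',203,187,58),('sq',371,184,58),('start',76,121,31),('cornL',408,137,45),('cornR',167,141,45)]:
    print(n,ray(u,v,z,s).round(1))
R=Ro.from_quat(s['eef_rot']).as_matrix();print(R.round(3))
P=np.array([[527.2,29.4],[550.3,-29],[565.3,-93.1],[579.6,-152.2]])
E
```

```text
line [567.8 -24.3  68. ]
rocknear [516.5 -39.1  58. ]
bar [563.  -90.8  58. ]
round [ 581.5 -151.3   58. ]
sq [529.6  30.7  58. ]
start [ 550.4 -313.8   31. ]
cornL [469.4  57.7  45. ]
cornR [ 543.4 -203.5   45. ]
[[-0.967 -0.256  0.   ]
 [-0.256  0.967 -0.   ]
 [-0.    -0.    -1.   ]]
```

Call:
play_rows:
  deltas: [0,0,0,-20,2,20,0,0,0,0,-21,1,30,0,0,0,0,0,0,40,0,0,0,0,0,0,40,0,0,0,0,0,0,20,0,0,0,0,0,0,0,0,0,0,0,0,0,0,0]

```text
t: 4.55
tcp_pos: [568.8, -24.3, 84.9]
eef_rot: [-0.13, 0.992, -0.0, -0.0]
contact_force: [-0.1, -0.6, 0.9]
opening: 0.003
finger_force: 0.0
```

```bash
python3 look.py w2 rocker_on_end; python3 -c "
from h import *
im=capture('wrist');cv2.imwrite('pics/w2b.png',im)"
```

```text
4.55 [568.8 -24.3  84.9] [-1.29583864e-01  9.91568466e-01 -3.52225683e-06 -2.04767947e-05] [-0.05598053 -0.63405001  0.86650967]
rocker_on_end [(0.57, array([546.4, -32.2,  59.7]))]
```

View pics/w2b.png

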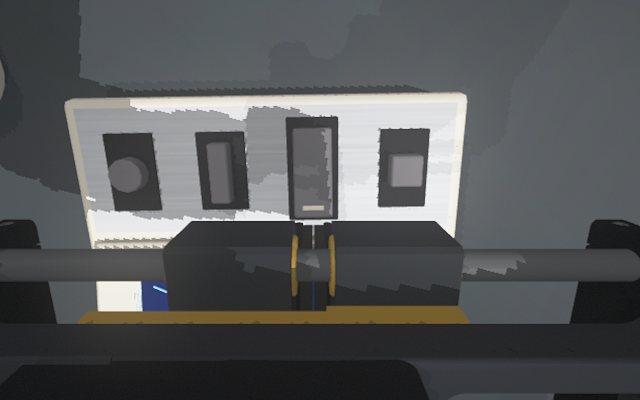

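```bash
python3 - <<'E'
from h import *
s=arm.sense()
for n,u,v,z in [('line',313,208,68),('bar',219,173,58),('round',127,174,58),('sq',406,170,58)]:
    print(n,ray(u,v,z,s).round(1))
E
```

```text
line [567.9 -24.2  68. ]
bar [563.4 -91.1  58. ]
round [ 580.1 -151.1   58. ]
sq [528.9  30.1  58. ]
```

Call:
play_rows:
  deltas: [0,0,0,0,0,8,0,0,0,0,0,0,5,0,0,0,0,0,0,3,0,0,0,0,0,0,3,0,0,0,0,0,0,2,0,0,0,0,0,0,0,0]

```text
t: 5.3
tcp_pos: [568.2, -24.2, 63.0]
eef_rot: [-0.13, 0.992, 0.0, -0.0]
contact_force: [0.1, 0.2, -0.5]
opening: 0.005
finger_force: 0.0
```

Call:
play_rows:
  deltas: [0,0,0,0,0,1.5,0,0,0,0,0,0,1.5,0]

```text
t: 5.5
tcp_pos: [568.7, -24.3, 60.5]
eef_rot: [-0.13, 0.992, -0.0, 0.0]
contact_force: [0.0, 0.5, 0.4]
opening: 0.004
finger_force: 0.0
```

Call:
play_rows:
  deltas: [0,0,0,0,0,1,0,0,0,0,0,0,1,0,0,0,0,0,0,0,0]

```text
t: 5.8
tcp_pos: [568.4, -24.2, 58.3]
eef_rot: [-0.13, 0.992, 0.0, -0.0]
contact_force: [1.0, 0.2, 0.5]
opening: 0.006
finger_force: 0.0
```

```bash
python3 -c "
from h import *
im=capture('wrist');cv2.imwrite('pics/w3.png',cv2.resize(im[60:260,160:480],None,fx=2.4,fy=2.4))"
```

```text
(no output)
```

View pics/w3.png

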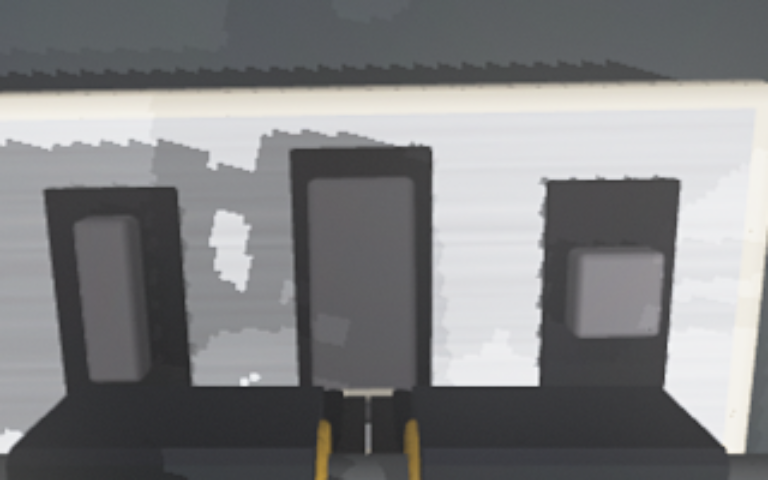

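Line is at the tips (313,223), near edge of the rocker at about (310,134). Check its height from that edge.

```bash
python3 - <<'E'
from h import *
s=arm.sense();print(s['contact_force'],s['tcp_pos'])
for z in (57,63,69): print(z,ray(310,134,z,s).round(1), (ray(353.3-15-0.7-0,134,z,s)-ray(288,134,z,s))[:2].round(1))
for z in (55,58,62,67): print(z,ray(313,223,z,s).round(1))
E
```

```text
[0.32847228 0.2845753  0.2876283 ] [568.51556331 -24.2387754   58.37590376]
57 [518.3 -38.3  57. ] [-7.4 27.6]
63 [517.8 -38.4  63. ] [-7.1 26.8]
69 [517.4 -38.5  69. ] [-6.9 25.9]
55 [570.9 -22.6  55. ]
58 [569.9 -22.8  58. ]
62 [568.5 -23.2  62. ]
67 [566.8 -23.6  67. ]
```

Call:
play_rows:
  deltas: [0,0,0,0,0,1,0,0,0,0,0,0,0,0]

```text
t: 6.05
tcp_pos: [568.5, -24.3, 57.3]
eef_rot: [-0.13, 0.992, 0.0, -0.0]
contact_force: [-0.7, -0.1, -0.6]
opening: 0.006
finger_force: 0.0
```

Call:
play_rows:
  deltas: [0,0,0,0,0,1,0]

```text
t: 6.15
tcp_pos: [568.7, -24.3, 56.6]
eef_rot: [-0.13, 0.992, -0.0, 0.0]
contact_force: [0.3, -0.4, 0.2]
opening: 0.007
finger_force: 0.0
```

Call:
play_rows:
  deltas: [0,0,0,0,0,1,0]

```text
t: 6.25
tcp_pos: [568.6, -24.3, 55.4]
eef_rot: [-0.13, 0.992, -0.0, 0.0]
contact_force: [0.1, -0.3, 0.1]
opening: 0.006
finger_force: 0.0
```

Call:
play_rows:
  deltas: [0,0,0,0,0,1,0]

```text
t: 6.35
tcp_pos: [568.6, -24.3, 54.3]
eef_rot: [-0.13, 0.992, -0.0, -0.0]
contact_force: [0.4, 0.4, 0.7]
opening: 0.004
finger_force: 0.0
```

```bash
python3 -c "
from h import *
im=capture('wrist');a=cv2.resize(im[120:270,220:420],None,fx=3,fy=3)
i=camera_info('side');p=np.array(i['mtx'])@(np.array(i['R'])@np.array(arm.sense()['tcp_pos'])+i['t']);p=p/p[2];print(p)
u,v=p[:2].astype(int)
im=capture('side');b=cv2.resize(im[v-60:v+40,u-60:u+73],None,fx=4.5,fy=4.5,interpolation=cv2.INTER_CUBIC)[:450,:598]
cv2.imwrite('pics/w4.png',a);cv2.imwrite('pics/s4.png',b)"
```

```text
[315.63304201 194.22041676   1.        ]
```

View pics/w4.png

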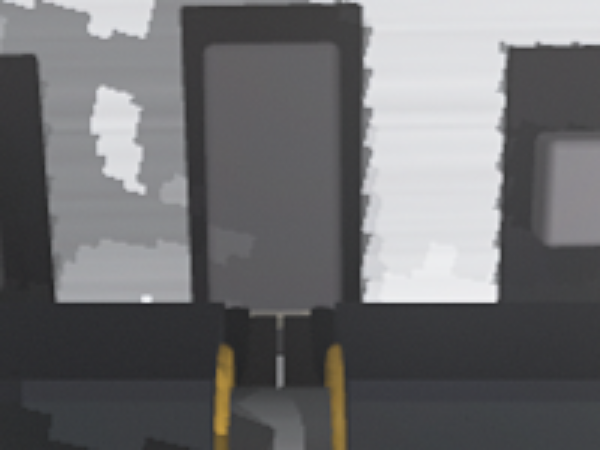

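View pics/s4.png

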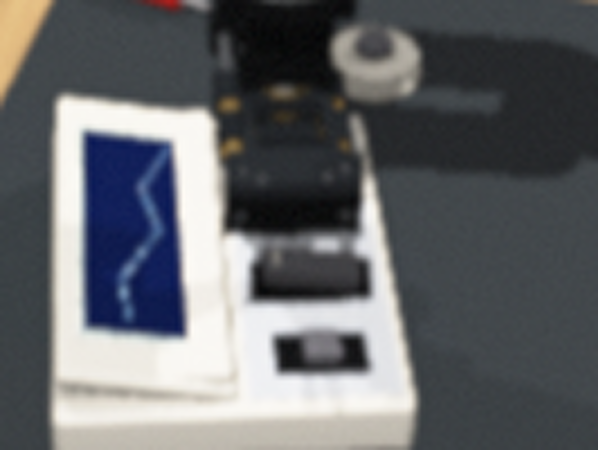

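Both views show the white line still uncovered just before the tips (w4: about (313,224); side crop: (275,258)), so I check whether the rocker moved at all.

```bash
python3 - <<'E'
from h import *
s=dict(arm.sense());i=camera_info('wrist');H=np.array(i['hand_eye'])
def pix(P,tz):
    q=Ro.from_quat(s['eef_rot']).inv().apply(np.array(P)-np.r_[s['tcp_pos'][:2],tz])
    c=np.linalg.inv(H)@np.r_[q,1];p=i['mtx']@c[:3];return (p/p[2])[:2].round(1)
print(s['tcp_pos'],s['qpos'],s['contact_force'])
for P in [(568,-24.2,68),(568,-24.2,59),(518,-38.3,57),(518.,-38.3,69)]: print(P,[pix(P,t) for t in (84.9,58.4,54.3)])
i=camera_info('side')
for P in [(568,-24.2,68),(568,-24.2,59),(518,-38.3,57),(518,-38.3,69),s['tcp_pos'],np.array(s['tcp_pos'])+[0,0,30]]:
    p=i['mtx']@(i['R']@np.array(P)+i['t']);p=p/p[2];print('side',(p[:2]-[255,134])*4.5)
print(-np.array(i['R']).T@i['t'])
E
```

```text
[568.39773906 -24.23645649  54.20623321] [-1.81223998e-01  2.20115088e-01  1.78879058e+00  1.41367815e-05
  1.13309586e+00 -2.01219281e+00] [ 0.83770528 -0.18988863 -0.27774453]
(568, -24.2, 68) [array([311.7, 211.7]), array([311.5, 225.4]), array([311.5, 227.8])]
(568, -24.2, 59) [array([311.7, 207.7]), array([311.6, 220.4]), array([311.5, 222.6])]
(518, -38.3, 57) [array([310.5, 130.5]), array([310.2, 133.7]), array([310.1, 134.3])]
(518.0, -38.3, 69) [array([310.4, 131.8]), array([310. , 135.4]), array([309.9, 136.1])]
side [274.1655502 254.1135769]
side [273.72771666 265.20175295]
side [358.21453527 264.85111973]
side [359.3962448 250.1020466]
side [272.86911522 270.92397666]
side [274.32719436 233.7103339 ]
[428.19576745 809.53913679 810.8896407 ]
```

```bash
python3 -c "
from h import *
print(arm.hold_point_z,[a for a in dir(arm) if a[0]!='_'])"
```

```text
18.700000000000003 ['PlanningError', 'hand_in', 'hold_point_z', 'sense']
```

Call:
play_rows:
  deltas: [0,0,0,0,0,1.5,0,0,0,0,0,0,1.5,0]

```text
t: 6.65
tcp_pos: [568.6, -24.3, 51.4]
eef_rot: [-0.13, 0.992, -0.0, 0.0]
contact_force: [-0.7, 0.0, 0.1]
opening: 0.002
finger_force: 0.0
```

Call:
play_rows:
  deltas: [0,0,0,0,0,1.5,0,0,0,0,0,0,1.5,0]

```text
t: 6.85
tcp_pos: [568.5, -24.3, 48.3]
eef_rot: [-0.13, 0.992, 0.0, -0.0]
contact_force: [0.7, 0.4, 0.3]
opening: 0.005
finger_force: 0.0
```

No contact though TCP reads 48 mm: the visible tip geometry doesn't match. I raise the hand and look at the fingers shut and open.

Call:
play_rows:
  deltas: [0,0,0,0,0,-30,0,0,0,0,0,0,-40,0,0,0,0,0,0,-40,0,0,0,0,0,0,0,0]

```text
t: 7.25
tcp_pos: [573.0, -25.0, 165.6]
eef_rot: [-0.13, 0.992, -0.002, 0.006]
contact_force: [0.4, 0.5, 1.2]
opening: 0.002
finger_force: 0.0
```

```bash
cat > sh.py <<'E'
from h import *
import sys
s=arm.sense();print(s['tcp_pos'],s['opening'])
i=camera_info('side');p=i['mtx']@(i['R']@np.array(s['tcp_pos'])+i['t']);p=p/p[2];print(p)
u,v=p[:2].astype(int)
a=capture('side')[v-45:v+30,u-50:u+50];cv2.imwrite(f'pics/{sys.argv[1]}s.png',cv2.resize(a,None,fx=4,fy=4))
cv2.imwrite(f'pics/{sys.argv[1]}w.png',capture('wrist'))
E
python3 sh.py shut
```

```text
[572.97419707 -25.01898812 165.5744093 ] 0.0019306812382338654
[315.21335099 161.50765883   1.        ]
```

Call:
play_rows:
  deltas: [0,0,0,0,0,0,60,0,0,0,0,0,0,60,0,0,0,0,0,0,60,0,0,0,0,0,0,60,0,0,0,0,0,0,60,0,0,0,0,0,0,60]

```text
t: 7.95
tcp_pos: [568.5, -24.3, 158.3]
eef_rot: [-0.13, 0.992, 0.0, -0.0]
contact_force: [0.3, 0.0, -0.8]
opening: 0.466
finger_force: 0.0
```

```bash
python3 sh.py open; python3 -c "
import cv2,numpy as np
a,b=cv2.imread('pics/shuts.png'),cv2.imread('pics/opens.png')
c,d=[cv2.resize(cv2.imread('pics/%sw.png'%n)[150:400],(400,156)) for n in('shut','open')]
cv2.imwrite('pics/cmp.png',np.vstack([np.hstack([a,b]),np.hstack([c,d])]))"
```

```text
[568.53031701 -24.26924187 158.27033559] 0.4656327272384512
[316.76565921 164.17419699   1.        ]
```

View pics/cmp.png

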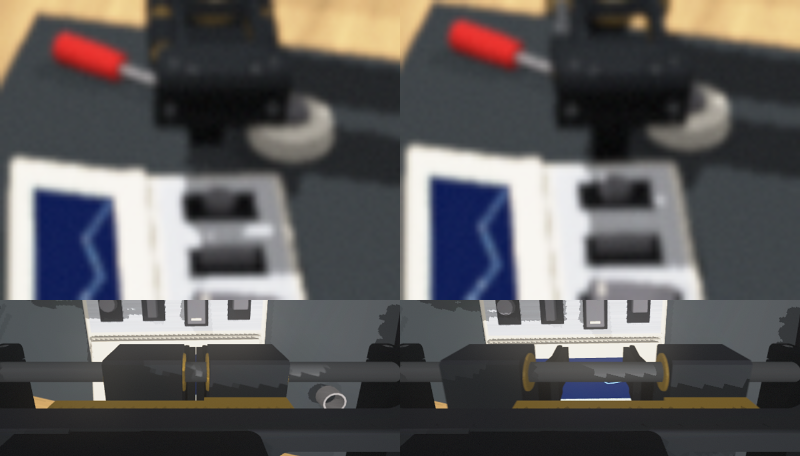

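The pictures show the finger tips (side crop, (207,145)) ending well above the TCP point (200,180), about 30-40 mm short of the stated TCP. I'll probe down by force to find the real tip height.

Call:
play_rows:
  deltas: [0,0,0,0,0,20,0,0,0,0,0,0,30,0,0,0,0,0,0,30,0,0,0,0,0,0,20,0,0,0,0,0,0,7,0,0,0,0,0,0,3,0,0,0,0,0,0,0,0]

```text
t: 8.75
tcp_pos: [569.2, -24.4, 49.2]
eef_rot: [-0.13, 0.992, -0.0, 0.001]
contact_force: [0.2, -0.1, 0.2]
opening: 0.09
finger_force: 0.0
```

Call:
play_rows:
  deltas: [0,0,0,0,0,1.5,0,0,0,0,0,0,1.5,0]

```text
t: 8.95
tcp_pos: [569.7, -24.4, 46.8]
eef_rot: [-0.13, 0.992, -0.0, 0.001]
contact_force: [0.1, 0.5, 0.7]
opening: 0.017
finger_force: 0.0
```

Call:
play_rows:
  deltas: [0,0,0,0,0,1.5,0,0,0,0,0,0,1.5,0]

```text
t: 9.15
tcp_pos: [568.9, -24.3, 42.8]
eef_rot: [-0.13, 0.992, -0.0, 0.0]
contact_force: [-0.2, 0.4, -0.4]
opening: 0.005
finger_force: 0.0
```

Call:
play_rows:
  deltas: [0,0,0,0,0,1.5,0,0,0,0,0,0,1.5,0]

```text
t: 9.35
tcp_pos: [568.5, -24.3, 39.3]
eef_rot: [-0.13, 0.992, -0.0, -0.0]
contact_force: [0.8, 0.3, -0.6]
opening: 0.004
finger_force: 0.0
```

Call:
play_rows:
  deltas: [0,0,0,0,0,1,0,0,0,0,0,0,1,0]

```text
t: 9.55
tcp_pos: [568.5, -24.2, 37.3]
eef_rot: [-0.13, 0.992, 0.0, -0.0]
contact_force: [-0.9, 0.1, -0.2]
opening: 0.005
finger_force: 0.0
```

Call:
play_rows:
  deltas: [0,0,0,0,0,1,0,0,0,0,0,0,1,0]

```text
t: 9.75
tcp_pos: [568.6, -24.3, 35.4]
eef_rot: [-0.13, 0.992, 0.0, 0.0]
contact_force: [-0.5, 0.4, 0.0]
opening: 0.009
finger_force: 0.0
```

Call:
play_rows:
  deltas: [0,0,0,0,0,1,0,0,0,0,0,0,1,0]

```text
t: 9.95
tcp_pos: [568.6, -24.3, 33.4]
eef_rot: [-0.13, 0.992, -0.0, 0.0]
contact_force: [-0.1, -0.3, 0.2]
opening: 0.005
finger_force: 0.0
```

Call:
play_rows:
  deltas: [0,0,0,0,0,1,0,0,0,0,0,0,1,0]

```text
t: 10.15
tcp_pos: [568.6, -24.3, 31.4]
eef_rot: [-0.13, 0.992, -0.0, 0.0]
contact_force: [0.6, -0.1, 1.8]
opening: 0.007
finger_force: 0.8
```

```bash
python3 sh.py low; python3 -c "
import cv2,numpy as np
a=cv2.imread('pics/lows.png');d=cv2.imread('pics/loww.png')[100:250,220:420]
cv2.imwrite('pics/cmp2.png',np.hstack([a,cv2.resize(d,(400,300))]))"
```

```text
[568.58668737 -24.2810853   31.37690325] 0.006884350148668721
[315.33511984 200.2846815    1.        ]
```

View pics/cmp2.png

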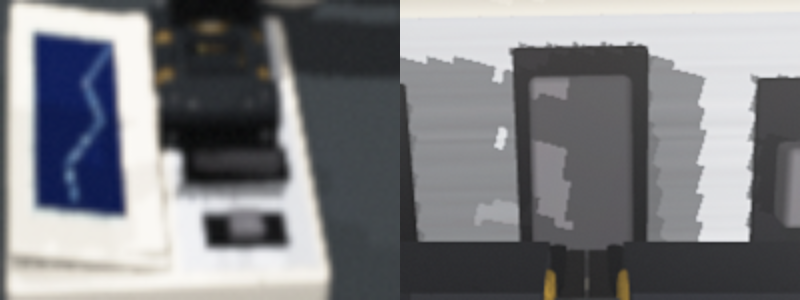

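Contact at TCP z≈32 (force 1.8 N, tip ≈36 mm above the stated TCP). Push on.

Call:
play_rows:
  deltas: [0,0,0,0,0,1.5,0,0,0,0,0,0,1.5,0]

```text
t: 10.45
tcp_pos: [569.3, -24.1, 28.9]
eef_rot: [-0.13, 0.992, -0.0, 0.001]
contact_force: [0.8, 0.9, 1.8]
opening: 0.005
finger_force: 1.1
```

Call:
play_rows:
  deltas: [0,0,0,0,0,1,0,0,0,0,0,0,1,0]

```text
t: 10.65
tcp_pos: [569.4, -24.3, 26.9]
eef_rot: [-0.13, 0.992, -0.0, 0.001]
contact_force: [2.7, 0.6, 4.3]
opening: 0.006
finger_force: 2.1
```

Call:
play_rows:
  deltas: [0,0,0,0,0,1,0,0,0,0,0,0,1,0]

```text
t: 10.85
tcp_pos: [569.7, -24.2, 25.2]
eef_rot: [-0.13, 0.992, -0.0, 0.001]
contact_force: [4.0, 1.2, 5.4]
opening: -0.0
finger_force: 2.7
```

Call:
play_rows:
  deltas: [0,0,0,0,0,1,0]

```text
t: 10.95
tcp_pos: [569.9, -24.2, 24.2]
eef_rot: [-0.13, 0.992, -0.0, 0.001]
contact_force: [4.5, 2.5, 8.6]
opening: 0.003
finger_force: 4.6
```

Call:
play_rows:
  deltas: [0,0,0,0,0,1,0]

```text
t: 11.05
tcp_pos: [570.1, -24.2, 24.0]
eef_rot: [-0.13, 0.992, -0.0, 0.001]
contact_force: [0.5, 2.5, 15.2]
opening: 0.004
finger_force: 7.7
```

Call:
play_rows:
  deltas: [0,0,0,0,0,1,0]

```text
t: 11.15
tcp_pos: [570.2, -24.2, 23.8]
eef_rot: [-0.13, 0.992, -0.0, 0.001]
contact_force: [-2.0, 3.0, 20.7]
opening: 0.007
finger_force: 10.4
```

Call:
play_rows:
  deltas: [0,0,0,0,0,1,0,0,0,0,0,0,0,0]

```text
t: 11.35
tcp_pos: [570.2, -24.2, 23.8]
eef_rot: [-0.13, 0.992, -0.0, 0.001]
contact_force: [-3.6, 2.9, 23.2]
opening: 0.007
finger_force: 10.8
```

Hard stop at 23.8 mm: rocker fully over. On to the bar key.

Call:
play_rows:
  deltas: [0,0,0,0,0,-15,0,0,0,0,0,0,-25,0,0,0,0,11,-31,0,0,0,0,0,11,-32,0,0,0,0,0,0,0,15,0,0,0,0,0,0,10,0,0,0,0,0,0,4,0,0,0,0,0,0,0,0]

```text
t: 12.15
tcp_pos: [561.9, -89.5, 29.6]
eef_rot: [-0.13, 0.991, 0.001, -0.002]
contact_force: [-0.1, 1.2, 0.0]
opening: 0.006
finger_force: 0.0
```

```bash
python3 look.py w5 rocker_on_end bar_key_top
```

```text
12.15 [561.9 -89.5  29.6] [-1.30213124e-01  9.91484243e-01  8.12994764e-04 -1.69633974e-03] [-0.08382142  1.1905518   0.03683598]
rocker_on_end [(0.82, array([528.7, -38.6,  66.5]))]
bar_key_top [(0.85, array([547.9, -95.1,  60.8]))]
```

Call:
play_rows:
  deltas: [0,0,0,0,0,2,0,0,0,0,0,0,2,0,0,0,0,0,0,2,0,0,0,0,0,0,2,0]

```text
t: 12.7
tcp_pos: [563.5, -90.8, 23.4]
eef_rot: [-0.13, 0.992, -0.0, 0.0]
contact_force: [-0.3, -0.9, -0.4]
opening: 0.008
finger_force: 0.0
```

Call:
play_rows:
  deltas: [0,0,0,0,0,2,0,0,0,0,0,0,2,0]

```text
t: 12.9
tcp_pos: [563.5, -90.8, 19.5]
eef_rot: [-0.13, 0.992, 0.0, -0.0]
contact_force: [-0.4, 0.5, 2.6]
opening: 0.005
finger_force: 1.2
```

Call:
play_rows:
  deltas: [0,0,0,0,0,1.5,0,0,0,0,0,0,1.5,0]

```text
t: 13.1
tcp_pos: [563.5, -90.8, 16.4]
eef_rot: [-0.13, 0.992, 0.0, -0.0]
contact_force: [-1.1, 0.2, 2.8]
opening: 0.006
finger_force: 1.2
```

Call:
play_rows:
  deltas: [0,0,0,0,0,1,0]

```text
t: 13.2
tcp_pos: [563.6, -90.9, 16.1]
eef_rot: [-0.13, 0.992, 0.0, -0.0]
contact_force: [-6.2, 1.8, 12.9]
opening: 0.005
finger_force: 6.3
```

Call:
play_rows:
  deltas: [0,0,0,0,0,1,0]

```text
t: 13.3
tcp_pos: [563.6, -90.8, 15.9]
eef_rot: [-0.13, 0.992, 0.0, -0.0]
contact_force: [-8.7, 2.8, 19.4]
opening: 0.003
finger_force: 9.6
```

Hard stop at 16 mm, matching 52 mm: bar is in. On to the pod.

Call:
play_rows:
  deltas: [0,0,0,0,0,0,0,0,0,0,0,0,-20,0,0,0,0,0,0,-40,0,0,0,0,14,-42,-10,0,0,0,0,14,-43,0,0,0,0,0,14,-42,0,0,0,0,0,14,-43,0,0,0,0,0,14,-42,0,0]

```text
t: 14.1
tcp_pos: [550.1, -315.5, 84.3]
eef_rot: [-0.13, 0.992, -0.0, 0.0]
contact_force: [0.5, -0.2, 0.2]
opening: 0.005
finger_force: 0.0
```

Call:
play_rows:
  deltas: [0,0,0,0,0,0,0,0,0,0,0,0,0,0,0,0,0,0,0,0,0]

```text
t: 14.4
tcp_pos: [550.2, -312.5, 83.9]
eef_rot: [-0.13, 0.992, 0.001, -0.0]
contact_force: [0.3, 0.6, -0.0]
opening: 0.005
finger_force: 0.0
```

```bash
python3 look.py w6 start_key_top pod bar_key_top rocker_on_end
```

```text
14.4 [ 550.2 -312.5   83.9] [-1.29952045e-01  9.91520089e-01  5.53053482e-04 -2.71398196e-04] [ 0.31768181  0.55480119 -0.0320175 ]
start_key_top [(0.85, array([ 549.5, -320.6,   30.5]))]
pod [(0.94, array([ 543.7, -322.8,   19.3]))]
bar_key_top [(0.67, array([ 579.8, -156.4,   56.1]))]
rocker_on_end []
```

View pics/w6.png

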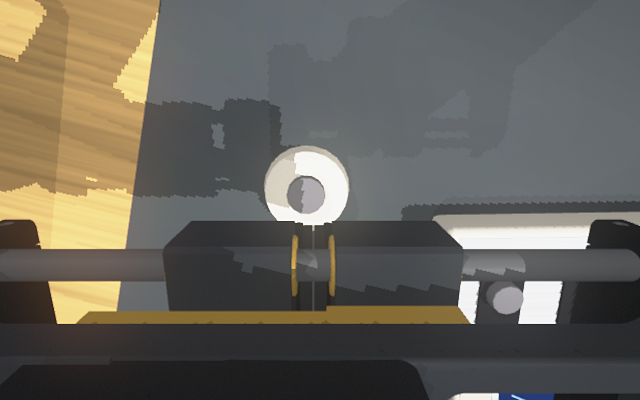

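Pod key at (305,195).

```bash
python3 - <<'E'
from h import *
s=arm.sense();p=ray(305,195,31,s);print(p.round(1),Ro.from_quat(s['eef_rot']).inv().apply(p-s['tcp_pos']).round(1))
E
```

```text
[ 550.1 -318.    31. ] [ 2.1 -5.1 53.5]
```

Call:
play_rows:
  deltas: [0,0,0,1,-4,20,0,0,0,0,0,0,30,0,0,0,0,0,0,20,0,0,0,0,0,0,8,0,0,0,0,0,0,4,0,0,0,0,0,0,0,0,0,0,0,0,0,0,0]

```text
t: 15.35
tcp_pos: [551.5, -318.4, 3.9]
eef_rot: [-0.13, 0.992, -0.001, 0.001]
contact_force: [-0.3, 0.3, -0.1]
opening: 0.005
finger_force: 0.0
```

Call:
play_rows:
  deltas: [0,0,0,0,0,2,0,0,0,0,0,0,2,0]

```text
t: 15.55
tcp_pos: [551.1, -318.3, -0.6]
eef_rot: [-0.13, 0.992, -0.001, 0.001]
contact_force: [0.5, -0.1, 0.5]
opening: 0.004
finger_force: 0.0
```

Call:
play_rows:
  deltas: [0,0,0,0,0,2,0,0,0,0,0,0,2,0]

```text
t: 15.75
tcp_pos: [550.6, -317.9, -5.5]
eef_rot: [-0.13, 0.992, -0.0, 0.0]
contact_force: [-0.1, 0.2, 1.9]
opening: 0.003
finger_force: 0.9
```

Call:
play_rows:
  deltas: [0,0,0,0,0,1,0,0,0,0,0,0,1,0]

```text
t: 15.95
tcp_pos: [550.6, -317.9, -7.4]
eef_rot: [-0.13, 0.992, -0.0, 0.0]
contact_force: [-1.3, 0.6, 3.2]
opening: 0.009
finger_force: 1.5
```

Call:
play_rows:
  deltas: [0,0,0,0,0,1.5,0,0,0,0,0,0,1.5,0]

```text
t: 16.15
tcp_pos: [550.6, -317.9, -10.3]
eef_rot: [-0.13, 0.992, -0.0, 0.0]
contact_force: [-1.8, 0.0, 4.9]
opening: 0.004
finger_force: 2.3
```

Call:
play_rows:
  deltas: [0,0,0,0,0,1,0,0,0,0,0,0,0.5,0]

```text
t: 16.35
tcp_pos: [550.6, -317.9, -10.9]
eef_rot: [-0.13, 0.992, -0.0, -0.0]
contact_force: [-6.0, 2.9, 13.3]
opening: 0.004
finger_force: 6.7
```

Hard stop: right down. Lift clear.

Call:
play_rows:
  deltas: [0,0,0,0,0,0,0,0,0,0,0,0,-5,0,0,0,0,0,0,-15,0,0,0,0,0,0,-40,0,0,0,0,0,0,-40,0,0,0,0,0,0,-40,0,0,0,0,0,0,-40,0,0,0,0,0,0,0,0]

```text
t: 17.15
tcp_pos: [554.1, -320.4, 176.6]
eef_rot: [-0.13, 0.992, -0.004, 0.005]
contact_force: [0.5, -0.3, -0.1]
opening: 0.004
finger_force: 0.0
```

Call:
play_rows:
  deltas: [0,0,0,0,0,0,0,0,0,0,0,0,0,0,0,0,0,0,0,0,0,0,0,0,0,0,0,0]

```text
t: 17.55
tcp_pos: [549.7, -317.2, 166.1]
eef_rot: [-0.13, 0.992, 0.001, -0.001]
contact_force: [0.2, 0.4, -0.4]
opening: 0.005
finger_force: 0.0
```

```bash
python3 look.py w7 start_key_top pod bar_key_top rocker_on_end round_key_top && python3 -c "
from cell import arm
print(arm.hand_in())"
```

```text
17.55 [ 549.7 -317.2  166.1] [-0.12975565  0.99154481  0.00107908 -0.00109476] [ 0.18712987  0.38084813 -0.4164299 ]
start_key_top [(0.65, array([ 547.5, -317.8,   31.4]))]
pod [(0.81, array([ 547.1, -322.4,   18. ]))]
bar_key_top [(0.73, array([553.7, -98.1,  55.9]))]
rocker_on_end []
round_key_top []
the job is handed in; nothing more can be done
None
```

I pressed the rocker switch, the bar key and the start key in that order, each until it hit a hard stop. I then lifted the hand clear and handed the job in at 17.6 s of robot time; the hand-in gave no verdict. The fingertips turned out to sit about 36 mm above the stated TCP, so I found each contact by force. In the last look, the start key was back up and the pod was within a few millimetres of where it stood.

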